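Compress the tall coil spring to the mark on the tester

ROBOT

A 6-joint arm with a two-finger parallel gripper is mounted at the origin on the work surface. World frame = base frame: x ahead of the robot, y to its left, z up, the work surface at z = 0. Lengths are in m, angles in rad, forces in N, time in s.
With the tool pointing down it reaches from about 0.275 to 0.775 m from the base axis. Payload 14.6 kg.
Tool frame: the origin (TCP) lies between the finger pads; the fingertips stand 8 mm ahead of it and the grasp point (between the pads) lies 11 mm behind it; z points along the fingers, y is the direction in which the jaws open and shut (so a half turn about z gives the same grasp; the last joint's range is limited). The gripper opens to 85 mm and grips with 20 to 120 N. Pads are 22 mm wide; open, the fingers measure 114 mm over their backs; the gripper's body (76 mm by 85 mm) begins 54 mm behind the grasp point. The pads swing forward as they close: fully open they stand 13 mm farther back than shut.
Start: joints at [-1.427, 0.263, -0.048, 1.259, 0, 1.415], TCP at [0.155, -0.502, 0.239] pointing down, gripper open.
Joint ranges: [-2.65, 2.65], [-0.89, 1.7], [-1.18, 1.37], [-2.13, 2.11], [-1.35, 1.29], [-3.14, 3.14]. Speed limits (rad/s): [1.89, 1.89, 2.57, 2.79, 3.14, 3.14].

INTERFACE

Orientations are given as a unit quaternion [x, y, z, w].
In Python, from workcell import robot, capture, camera_info, sign_off gives the robot as it stands.
- The arm moves only by the tool carry_out, never from a script. Its argument "deltas" is a list of rows, each an object with "claw": the closure in counts, from 0 (fully open) to 255 (shut); "xyz": the shift along the tool's x, y, z in m, a list of three; "rotation": the turn, a rotation vector about the tool's x, y, z in degrees, a list of three. A call has exactly 10 rows; each row is the pose to reach, as a shift and turn from the pose measured when the call began, along the tool's axes at that moment; what a row does not reach only later rows make up. A row lasts 1/10 s, in which the tool goes at most 50 mm and 8.59 degrees, less where a joint would pass 70% of its speed; a pose out of reach is approached as far as the arm can. A call with a gripper value outside its range is refused whole. The fingers move at their own pace and stop on an object; "squeeze" is the grip in N (left out, the last holds). Time passes only in rows, so rows that repeat a pose let the fingers close, or fill a call up. It gives the time, the measured TCP pose, the force and the opening at its end, in the units of the state.
- robot.sense(): the state, without advancing time (a new reading comes with each control period).
- capture(name): name is "scene" or "side" or "wrist"; returns the picture (480x640x3 uint8, red, green, blue); there is no depth.
- camera_info(name): a dict with "fx", "fy", "cx", "cy" (pixels), "view" (4x4, takes a point from world to camera coordinates). Camera axes: x right, y up, looking along -z (the intrinsics and any distortion apply to the point x, -y, -z); pixel columns grow to the right and rows downward; lengths in m; the calibration is good to about 2 mm. The wrist camera is an equidistant fisheye: a pixel r from the principal point sees the ray r / f radians off the axis. A picture is of the moment at which its call begins: read the wrist's pose just before it. camera_info takes no time and is no camera call; for the wrist camera it gives the pose at the moment of the call.
- sign_off(): hands the job in, once; it reports no verdict.
The state is a dict: "time_s": time; "qpos": joint angles; "dq": joint speeds; "joint_torque": joint torques, N m; "ee_pos": TCP position; "orientation": TCP orientation; "ft_force": force on the tool from outside, world axes, zero at the start; "torque": the same for the moment, N m; "gripper_width": opening from 0.0 (shut) to 1.0 (fully open).
Only numpy, scipy, OpenCV 4.12 (cv2) and the standard library are available. Lean on these libraries where they do the work, as an engineer would, in place of code of your own. Each camera call takes 0.05 s, during which the arm holds its last target. There are 200 camera calls.

TASK

Three steel coil springs stand on the bench. Stand the tallest one upright in the middle of the spring tester's round plate, then press it straight down until its top is level with the pointer on the tester's height post and hold it there for about two seconds so that the force dial can be read. Then let it up again and leave it standing upright on the plate, released; do not press it well below the pointer.

Things in the scene. Friction and masses are not known exactly. Their poses are not given: they have to be found in the camera images.
- spring_mid (a point): Tall steel coil spring with flat end discs, 44 mm in diameter, 90 mm tall, about 0.15 kg, standing upright (the other two: 56 mm tall, 44 wide; 70 tall, 28 wide). Point on its axis 45 mm above its underside, fixed to the lower disc (stays put as the spring shortens); z up. Grip across the 44 mm, 20 to 30 mm below its top, so that the palm clears it. Yields from 4 N, then 0.35 N per mm; 10 to 15 N bring it to the mark.
- spring_top (a point): Centre of the flat upper face of the tall spring's top disc (44 mm in diameter), 45 mm above spring_mid when uncompressed; it goes down as the spring is pressed, by at most 40 mm. Press here with the closed fingers.
- plate_top (a point): Centre of the top face of the tester's flat round steel plate: 100 mm in diameter, no rim, 40 mm above the bench, engraved circle of 52 mm; sinks 0.25 mm per N, at most 6 mm. The tester's grey base, 24 mm thick, spans x -60 to 155, y -130 to 70 mm in this frame. Height post (129 mm above the bench) 98 mm along -y; dial (36 mm high) 105 mm along +x.
- mark_tip (a point): Tip of the horizontal pointer on the tester's height post: the marked height, 96 to 108 mm above the bench; it stays fixed. The tall spring top must come down by 22 to 34 mm. The pointer (10 mm wide, 3 mm thick) points along this point's +y at the plate's axis and ends 52 mm from it; its 30 mm clamp and the post lie behind it.
- dial (a joint): Needle of the force dial on the tester's base: 0 rad with the plate empty, growing clockwise from above by 0.1 rad per newton on the plate (about 0.15 with only the spring standing on it).
Not all that is in view belongs to the job. Leave any orange look-alike of the part that bears spring_mid alone.

How it is judged:
By the outcome, as a careful person would: the job done as asked, in the order asked, and still so for the second after the job is handed in, with the robot touching nothing.
It also fails if it takes over 54 s, if anything falls off the work surface, if the arm or the gripper's body presses on something with over 40 N, if the wrist force passes 120 N, or if a joint passes its speed limit or range.

## Working session

There is one attempt and no reset: what is moved stays moved. The work goes in short steps, Python scripts to look and compute and a tool call to move; the robot and the scene stay as the last step left them, time stands still between calls to the robot, and variables do not carry over. Pictures are saved under pics/ and viewed, about 8 in all and at most 12, crops included, and the job is handed in when it is done.

Besides the shell and the picture viewer there is one more tool, called after "Request:" by a JSON object that holds its "api" and its "payload", one argument or row to a line. carry_out: Moves the arm, as the interface text tells. Its arguments: {"type":"object","properties":{"deltas":{"type":"array"},"squeeze":{"type":"number"}},"required":["deltas"]}

```bash
mkdir -p pics; ls; cat > h.py <<'E'
import numpy as np, cv2
from workcell import robot, capture, camera_info, sign_off
def save(n,f):
    im=capture(n); cv2.imwrite('pics/'+f,im[:,:,::-1]); return im
E
python3 - <<'E'
from h import *
for n in("scene","side"):
    save(n,n+'.png'); print(camera_info(n))
print(camera_info("wrist")); save("wrist","wrist.png")
print(robot.sense())
E
```

```text
pics
{'fx': 436.55394414314804, 'fy': 436.55394414314804, 'cx': 317.742225958947, 'cy': 237.449101310072, 'view': array([[ 0.19888691,  0.97984426,  0.01868738, -0.14113862],
       [-0.6390749 ,  0.11521475,  0.76046619,  0.27853062],
       [ 0.74298537, -0.16318941,  0.64910858, -1.1659638 ],
       [ 0.        ,  0.        ,  0.        ,  1.        ]])}
{'fx': 526.3718036299856, 'fy': 526.3718036299856, 'cx': 326.55938511609946, 'cy': 244.9078882776373, 'view': array([[-0.91141548, -0.41119051, -0.01562628,  0.53215442],
       [ 0.24777446, -0.57872601,  0.77697106, -0.18205018],
       [-0.32852646,  0.70427166,  0.62934235, -0.95853491],
       [ 0.        ,  0.        ,  0.        ,  1.        ]])}
{'fx': 371.64829954431775, 'fy': 371.64829954431775, 'cx': 317.58240568884787, 'cy': 243.8100666997842, 'view': array([[ 0.29450779, -0.95564828, -0.0012374 , -0.52368669],
       [ 0.90483106,  0.27926329, -0.32139191,  0.04246907],
       [ 0.30748318,  0.09353279,  0.94694546, -0.38078242],
       [ 0.        ,  0.        ,  0.        ,  1.        ]])}
{'time_s': 0.15, 'qpos': array([-1.42729985e+00,  2.63393346e-01, -4.87625081e-02,  1.25940282e+00,
        2.54608834e-06,  1.41551211e+00]), 'dq': array([ 0.00078171, -0.00095313,  0.00089236,  0.0016336 ,  0.00065137,
       -0.00073569]), 'joint_torque': array([ 2.00327355e-03, -6.37824154e+01,  3.84648514e+01,  1.06589668e-02,
       -1.08715262e-04, -1.45897656e-05]), 'ee_pos': array([ 0.15451185, -0.50154412,  0.23895629]), 'orientation': array([ 9.88861928e-01,  1.48835285e-01,  3.51958614e-06, -3.81157833e-04]), 'ft_force': array([-0.43671521, -0.40974445,  1.02820229]), 'torque': array([0.02452773, 0.01029078, 0.00921262]), 'gripper_width': 0.9983553345701616}
```

View pics/scene.png

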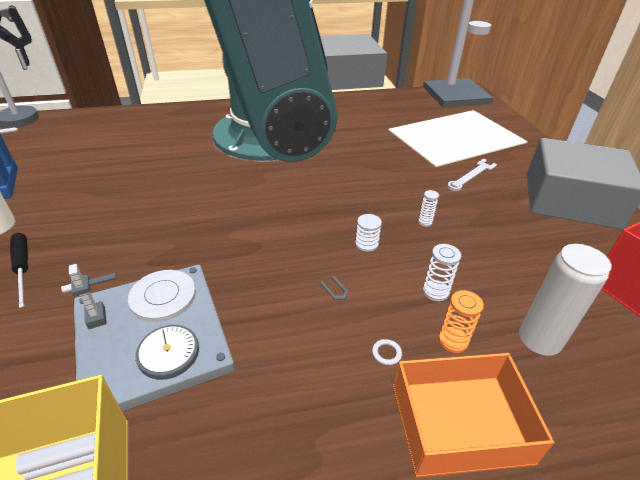

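View pics/side.png

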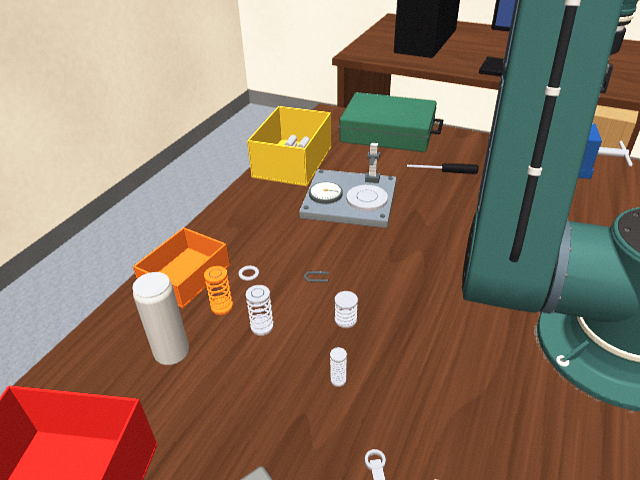

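Candidates for the tall spring in the scene view are the steel one at (441,272), the orange look-alike at (461,321), the short wide one at (368,233) and the thin one at (428,209). I choose the steel one at (441,272), which is (260,310) in the side view. The tester plate is at (162,294) in scene and (367,196) in side. Next I check the choice in a close crop.

```bash
python3 - <<'E'
from h import *
a=cv2.imread('pics/scene.png');b=cv2.imread('pics/side.png')
def c(im,x,y,w,h): return cv2.resize(im[y:y+h,x:x+w],(400,300),interpolation=cv2.INTER_CUBIC)
cv2.imwrite('pics/c1.png',np.vstack([np.hstack([c(a,390,235,100,75),c(b,210,275,100,75)]),np.hstack([c(a,55,250,160,120),c(b,300,130,120,90)])]))
E
```

```text
(no output)
```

View pics/c1.png

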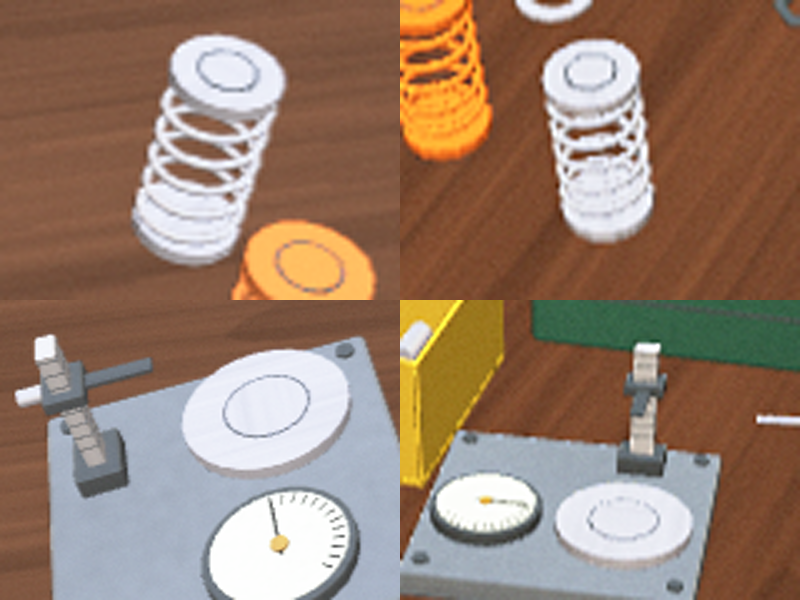

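The crop confirms the white steel spring: its top centre is at scene (447,252.5) and side (257.8,293). The plate circle is at scene (161.4,292.4) and side (366.9,195.7). The pointer tip is at scene (115.4,276) and side (371.7,163).

```bash
cat >> h.py <<'E'
def ray(ci,u,v,fish=False):
    V=ci['view'];R=V[:3,:3];o=-R.T@V[:3,3]
    x,y=(u-ci['cx'])/ci['fx'],(v-ci['cy'])/ci['fy']
    if fish:
        r=np.hypot(x,y); s=np.sin(r)/max(r,1e-9); d=np.array([x*s,-y*s,-np.cos(r)])
    else: d=np.array([x,-y,-1.])
    d=R.T@d; return o,d/np.linalg.norm(d)
def tri(rays):
    A=0;b=0
    for o,d in rays:
        P=np.eye(3)-np.outer(d,d);A=A+P;b=b+P@o
    p=np.linalg.solve(A,b); return p,[round(1e3*np.linalg.norm(np.cross(p-o,d)),1) for o,d in rays]
def proj(ci,p,fish=False):
    V=ci['view'];c=V[:3,:3]@np.asarray(p)+V[:3,3];x,y,z=c[0],-c[1],-c[2]
    if fish:
        r=np.hypot(x,y);k=np.arctan2(r,z)/max(r,1e-9)
    else:k=1/z
    return np.array([ci['cx']+ci['fx']*x*k,ci['cy']+ci['fy']*y*k])
E
python3 - <<'E'
from h import *
S,D=camera_info('scene'),camera_info('side')
for n,a,b in [('spring',(447,252.5),(257.8,293)),('plate',(161.4,292.4),(366.9,195.7)),('tip',(115.4,276),(371.7,163)),('dial',(167,347.2),(325.8,189.7)),('orange',(467.3,301.5),(216,272))]:
    p,e=tri([ray(S,*a),ray(D,*b)]); print(n,p.round(4),e, np.hypot(p[0],p[1]).round(3))
W=camera_info('wrist')
print(proj(W,[.26,-.4,.04],True))
E
```

```text
spring [0.6192 0.2222 0.0902] [np.float64(1.1), np.float64(1.1)] 0.658
plate [ 0.5757 -0.2211  0.0395] [np.float64(0.4), np.float64(0.4)] 0.617
tip [ 0.5865 -0.273   0.0981] [np.float64(2.5), np.float64(2.5)] 0.647
dial [ 0.6797 -0.2076  0.0381] [np.float64(0.9), np.float64(0.9)] 0.711
orange [0.7198 0.2061 0.0918] [np.float64(1.8), np.float64(1.8)] 0.749
[244.17703112  70.74204275]
```

View pics/wrist.png

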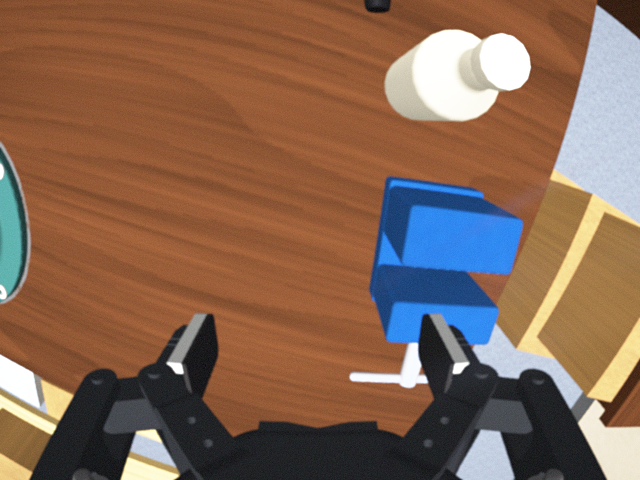

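```bash
cat >> h.py <<'E'
from scipy.spatial.transform import Rotation as Ro
def plan(p,yaw):
    s=robot.sense();R=Ro.from_quat(s['orientation'])
    T=Ro.from_euler('z',yaw,degrees=True)*Ro.from_euler('x',180,degrees=True)
    print('t',s['time_s'],'tcp',s['ee_pos'].round(4),'F',s['ft_force'].round(1),'w',round(s['gripper_width'],3),'q',s['qpos'].round(2))
    print('xyz',R.inv().apply(np.array(p)-s['ee_pos']).round(4),'rot',(R.inv()*T).as_rotvec(degrees=True).round(2))
E
python3 - <<'E'
from h import *
plan([.619,.222,.24],40)
s=robot.sense();W=camera_info('wrist')['view'];c=-W[:3,:3].T@W[:3,3]
R=Ro.from_quat(s['orientation']); print('cam in tool',R.inv().apply(c-s['ee_pos']),R.inv().apply(-W[2,:3]))
E
```

```text
t 0.15 tcp [ 0.1545 -0.5015  0.239 ] F [-0.4 -0.4  1. ] w 0.998 q [-1.43  0.26 -0.05  1.26  0.    1.42]
xyz [ 6.569e-01 -5.548e-01 -5.000e-04] rot [-4.000e-02 -2.000e-02 -2.288e+01]
cam in tool [ 0.08222706 -0.00074955 -0.13467544] [-3.21528319e-01 -2.68455370e-04  9.46899925e-01]
```

Request:
{"api": "carry_out", "payload": {
  "deltas": [
    {"claw": 0,"xyz": [0.05,-0.042,0],"rotation": [0,0,-2]},
    {"claw": 0,"xyz": [0.09,-0.076,0],"rotation": [0,0,-4]},
    {"claw": 0,"xyz": [0.13,-0.11,0],"rotation": [0,0,-6]},
    {"claw": 0,"xyz": [0.17,-0.144,0],"rotation": [0,0,-8]},
    {"claw": 0,"xyz": [0.21,-0.178,0],"rotation": [0,0,-10]},
    {"claw": 0,"xyz": [0.25,-0.212,0],"rotation": [0,0,-12]},
    {"claw": 0,"xyz": [0.29,-0.246,0],"rotation": [0,0,-14]},
    {"claw": 0,"xyz": [0.33,-0.28,0],"rotation": [0,0,-16]},
    {"claw": 0,"xyz": [0.36,-0.304,0],"rotation": [0,0,-18]},
    {"claw": 0,"xyz": [0.38,-0.32,0],"rotation": [0,0,-20]}
  ]
}}

```text
time_s: 1.15
ee_pos: [0.4241, -0.0817, 0.2393]
orientation: [0.948, 0.319, 0.0, -0.0]
ft_force: [0.9, -0.8, -0.5]
gripper_width: 1.001
```

```bash
python3 -c "
from h import *
plan([.619,.222,.24],40)"
```

```text
t 1.15 tcp [ 0.4241 -0.0817  0.2393] F [ 0.9 -0.8 -0.5] w 1.001 q [-0.38  0.1  -0.25  1.21  0.    2.11]
xyz [ 0.3388 -0.1239 -0.0004] rot [-0.02 -0.03 -2.78]
```

Request:
{"api": "carry_out", "payload": {
  "deltas": [
    {"claw": 0,"xyz": [0.04,-0.015,0],"rotation": [0,0,-1]},
    {"claw": 0,"xyz": [0.08,-0.03,0],"rotation": [0,0,-2]},
    {"claw": 0,"xyz": [0.12,-0.044,0],"rotation": [0,0,-3]},
    {"claw": 0,"xyz": [0.16,-0.059,0],"rotation": [0,0,-3]},
    {"claw": 0,"xyz": [0.2,-0.073,0],"rotation": [0,0,-3]},
    {"claw": 0,"xyz": [0.24,-0.088,0],"rotation": [0,0,-3]},
    {"claw": 0,"xyz": [0.28,-0.102,0],"rotation": [0,0,-3]},
    {"claw": 0,"xyz": [0.31,-0.114,0],"rotation": [0,0,-3]},
    {"claw": 0,"xyz": [0.33,-0.121,0],"rotation": [0,0,-3]},
    {"claw": 0,"xyz": [0.339,-0.124,0],"rotation": [0,0,-3]}
  ]
}}

```text
time_s: 2.15
ee_pos: [0.6196, 0.2237, 0.2387]
orientation: [0.939, 0.344, -0.0, -0.0]
ft_force: [-1.0, -0.3, 0.7]
gripper_width: 0.998
```

```bash
python3 -c "
from h import *
W=camera_info('wrist');save('wrist','w1.png')
print(proj(W,[.6192,.2222,.0902],True),proj(W,[.6192,.2222,0],True))
plan([.619,.222,.055],40)"
```

```text
[320.12502173 229.11083705] [319.61714165 204.20546494]
t 2.2 tcp [0.6198 0.2237 0.2386] F [-0.9 -0.  -0.1] w 1.001 q [0.22 0.5  0.33 1.4  0.   2.66]
xyz [-0.0017  0.001   0.1836] rot [-0.06  0.01  0.29]
```

View pics/w1.png

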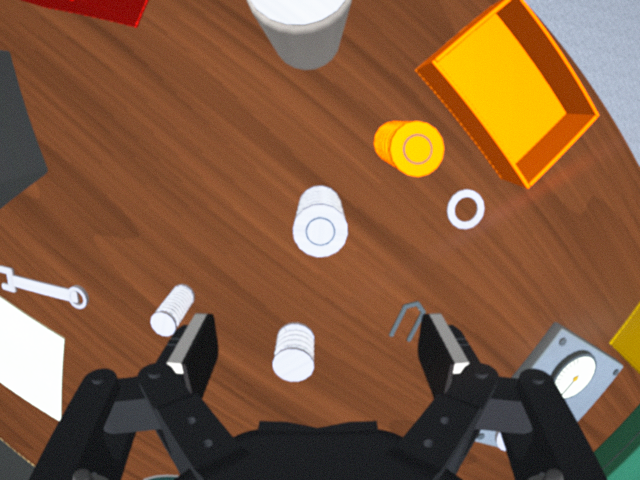

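The wrist view shows the tall spring's top centre at (320.5,231), against a predicted (320,229). That agrees, so I descend and grip.

Request:
{"api": "carry_out", "payload": {
  "deltas": [
    {"claw": 0,"xyz": [-0.002,0.001,0.03],"rotation": [0,0,0.3]},
    {"claw": 0,"xyz": [-0.0025,0.001,0.06],"rotation": [0,0,0.3]},
    {"claw": 0,"xyz": [-0.0025,0.001,0.09],"rotation": [0,0,0.3]},
    {"claw": 0,"xyz": [-0.0025,0.001,0.115],"rotation": [0,0,0.3]},
    {"claw": 0,"xyz": [-0.0025,0.001,0.135],"rotation": [0,0,0.3]},
    {"claw": 0,"xyz": [-0.0025,0.001,0.155],"rotation": [0,0,0.3]},
    {"claw": 0,"xyz": [-0.0025,0.001,0.17],"rotation": [0,0,0.3]},
    {"claw": 0,"xyz": [-0.0025,0.001,0.18],"rotation": [0,0,0.3]},
    {"claw": 0,"xyz": [-0.0025,0.001,0.184],"rotation": [0,0,0.3]},
    {"claw": 0,"xyz": [-0.0025,0.001,0.184],"rotation": [0,0,0.3]}
  ]
}}

```text
time_s: 3.2
ee_pos: [0.6182, 0.221, 0.0547]
orientation: [0.94, 0.342, -0.0, -0.0]
ft_force: [0.2, 0.3, 0.4]
gripper_width: 0.997
```

Request:
{"api": "carry_out", "payload": {
  "deltas": [
    {"claw": 60,"xyz": [0,0,0],"rotation": [0,0,0]},
    {"claw": 90,"xyz": [0,0,0],"rotation": [0,0,0]},
    {"claw": 110,"xyz": [0,0,0],"rotation": [0,0,0]},
    {"claw": 130,"xyz": [0,0,0],"rotation": [0,0,0]},
    {"claw": 160,"xyz": [0,0,0],"rotation": [0,0,0]},
    {"claw": 200,"xyz": [0,0,0],"rotation": [0,0,0]},
    {"claw": 255,"xyz": [0,0,0],"rotation": [0,0,0]},
    {"claw": 255,"xyz": [0,0,0],"rotation": [0,0,0]},
    {"claw": 255,"xyz": [0,0,0],"rotation": [0,0,0]},
    {"claw": 255,"xyz": [0,0,0],"rotation": [0,0,0]}
  ],
  "squeeze": 30
}}

```text
time_s: 4.2
ee_pos: [0.6184, 0.2211, 0.0549]
orientation: [0.94, 0.342, -0.0, -0.0]
ft_force: [0.4, -0.3, 4.6]
gripper_width: 0.512
```

```bash
python3 -c "
from h import *
plan([.619,.222,.24],40)"
```

```text
t 4.2 tcp [0.6184 0.2211 0.0549] F [ 0.4 -0.3  4.6] w 0.512 q [ 0.22  0.58 -0.03  0.95  0.    2.66]
xyz [ 0.001  -0.0005 -0.1851] rot [-0.05 -0.01 -0.03]
```

Request:
{"api": "carry_out", "payload": {
  "deltas": [
    {"claw": 255,"xyz": [0,0,-0.01],"rotation": [0,0,0]},
    {"claw": 255,"xyz": [0,0,-0.03],"rotation": [0,0,0]},
    {"claw": 255,"xyz": [0,0,-0.055],"rotation": [0,0,0]},
    {"claw": 255,"xyz": [0,0,-0.08],"rotation": [0,0,0]},
    {"claw": 255,"xyz": [0,0,-0.105],"rotation": [0,0,0]},
    {"claw": 255,"xyz": [0,0,-0.13],"rotation": [0,0,0]},
    {"claw": 255,"xyz": [0,0,-0.15],"rotation": [0,0,0]},
    {"claw": 255,"xyz": [0,0,-0.165],"rotation": [0,0,0]},
    {"claw": 255,"xyz": [0,0,-0.175],"rotation": [0,0,0]},
    {"claw": 255,"xyz": [0,0,-0.175],"rotation": [0,0,0]}
  ]
}}

```text
time_s: 5.2
ee_pos: [0.6188, 0.2211, 0.231]
orientation: [0.94, 0.342, 0.001, -0.0]
ft_force: [0.0, -0.8, -1.3]
gripper_width: 0.509
```

```bash
python3 -c "
from h import *
save('wrist','w2.png')
plan([.5757,-.2211,.23],97.4)"
```

```text
t 5.25 tcp [0.6185 0.221  0.23  ] F [-0.4  0.7 -2. ] w 0.51 q [0.22 0.5  0.3  1.37 0.   2.66]
xyz [-0.3168  0.3113 -0.0004] rot [-3.000e-02 -4.000e-02 -5.743e+01]
```

View pics/w2.png

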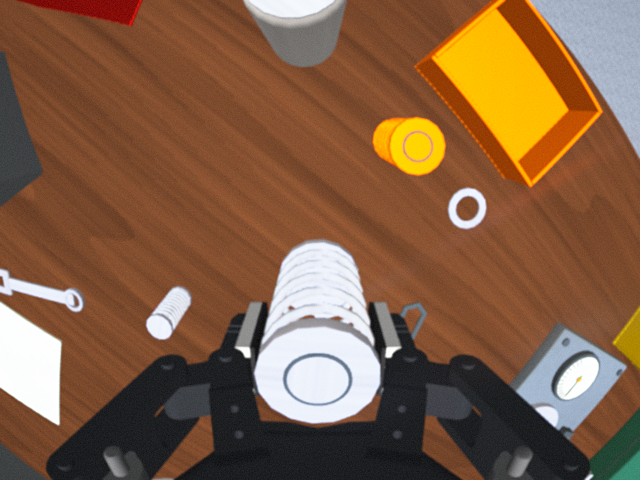

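The wrist view shows the spring held between the pads. Its top circle is at (317.5,380) and the bottom disc's far edge is at (318,240).

```bash
python3 - <<'E'
from h import *
s=robot.sense();R=Ro.from_quat(s['orientation']);W=camera_info('wrist')
f=lambda *t: proj(W,R.apply(t)+s['ee_pos'],True).round(1)
for dz in (0,.004):
  for dx in (0,.003): print(dz,dx,f(dx,0,-.035+dz),f(dx+.022,0,.055+dz))
plan([.5757,-.2211,.23],97.4)
E
```

```text
0 0 [320.5 379.3] [319.4 237.1]
0 0.003 [320.6 372.6] [319.4 231.7]
0.004 0 [320.4 372.2] [319.4 234.9]
0.004 0.003 [320.5 365.5] [319.4 229.6]
t 5.25 tcp [0.6185 0.221  0.23  ] F [-0.4  0.7 -2. ] w 0.51 q [0.22 0.5  0.3  1.37 0.   2.66]
xyz [-0.3168  0.3113 -0.0004] rot [-3.000e-02 -4.000e-02 -5.743e+01]
```

Request:
{"api": "carry_out", "payload": {
  "deltas": [
    {"claw": 255,"xyz": [-0.02,0.02,0],"rotation": [0,0,-4]},
    {"claw": 255,"xyz": [-0.05,0.05,0],"rotation": [0,0,-9]},
    {"claw": 255,"xyz": [-0.08,0.08,0],"rotation": [0,0,-15]},
    {"claw": 255,"xyz": [-0.11,0.11,0],"rotation": [0,0,-21]},
    {"claw": 255,"xyz": [-0.14,0.138,0],"rotation": [0,0,-27]},
    {"claw": 255,"xyz": [-0.17,0.167,0],"rotation": [0,0,-33]},
    {"claw": 255,"xyz": [-0.2,0.196,0],"rotation": [0,0,-39]},
    {"claw": 255,"xyz": [-0.225,0.221,0],"rotation": [0,0,-44]},
    {"claw": 255,"xyz": [-0.245,0.24,0],"rotation": [0,0,-48]},
    {"claw": 255,"xyz": [-0.255,0.25,0],"rotation": [0,0,-50]}
  ]
}}

```text
time_s: 6.25
ee_pos: [0.5829, -0.1365, 0.2285]
orientation: [0.707, 0.707, -0.0, -0.001]
ft_force: [0.5, -0.3, -1.5]
gripper_width: 0.504
```

```bash
python3 -c "
from h import *
plan([.5757,-.2211,.23],97.4)"
```

```text
t 6.25 tcp [ 0.5829 -0.1365  0.2285] F [ 0.5 -0.3 -1.5] w 0.504 q [-0.37  0.4   0.12  1.3   0.    1.2 ]
xyz [-0.0846 -0.0072 -0.0016] rot [-0.11 -0.07 -7.38]
```

Request:
{"api": "carry_out", "payload": {
  "deltas": [
    {"claw": 255,"xyz": [-0.02,-0.002,0],"rotation": [0,0,-2]},
    {"claw": 255,"xyz": [-0.04,-0.004,0],"rotation": [0,0,-4]},
    {"claw": 255,"xyz": [-0.06,-0.006,0],"rotation": [0,0,-6]},
    {"claw": 255,"xyz": [-0.075,-0.007,0],"rotation": [0,0,-7.4]},
    {"claw": 255,"xyz": [-0.085,-0.007,0.01],"rotation": [0,0,-7.4]},
    {"claw": 255,"xyz": [-0.085,-0.007,0.025],"rotation": [0,0,-7.4]},
    {"claw": 255,"xyz": [-0.085,-0.007,0.04],"rotation": [0,0,-7.4]},
    {"claw": 255,"xyz": [-0.085,-0.007,0.05],"rotation": [0,0,-7.4]},
    {"claw": 255,"xyz": [-0.085,-0.007,0.05],"rotation": [0,0,-7.4]},
    {"claw": 255,"xyz": [-0.085,-0.007,0.05],"rotation": [0,0,-7.4]}
  ]
}}

```text
time_s: 7.25
ee_pos: [0.5758, -0.2212, 0.1784]
orientation: [0.66, 0.751, -0.0, -0.001]
ft_force: [-0.5, -0.4, -1.7]
gripper_width: 0.508
```

```bash
python3 - <<'E'
from h import *
W=camera_info('wrist');save('wrist','w3.png')
for p in ([.5757,-.2211,.04],[.5865,-.273,.098],[.5824,-.2726,.102]): print(proj(W,p,True).round(1))
a=np.linspace(0,2*np.pi,8,endpoint=False)
print([tuple(proj(W,[.5757+.05*np.cos(t),-.2211+.05*np.sin(t),.04],True).round(0)) for t in a])
plan([.5757,-.2211,.098],97.4)
E
```

```text
[318.8 232.6]
[324.8 332.2]
[318.9 334.2]
[(np.float64(382.0), np.float64(241.0)), (np.float64(372.0), np.float64(194.0)), (np.float64(328.0), np.float64(168.0)), (np.float64(278.0), np.float64(182.0)), (np.float64(254.0), np.float64(225.0)), (np.float64(269.0), np.float64(269.0)), (np.float64(311.0), np.float64(291.0)), (np.float64(356.0), np.float64(280.0))]
t 7.3 tcp [ 0.576  -0.2214  0.1788] F [ 0.2  1.  -2. ] w 0.511 q [-0.5   0.44  0.07  1.2   0.    0.94]
xyz [ 0.0002 -0.0001  0.0808] rot [-0.08 -0.06  0.02]
```

View pics/w3.png

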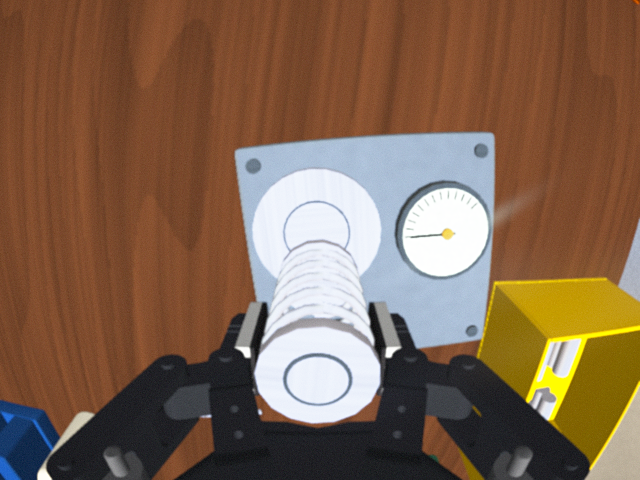

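The plate outline spans 252–381 in x with its top at 167, within 2 px of the prediction, and the held spring shows the same -2.5 px offset, so they are aligned with each other. The dial needle points to 9 o'clock, which is zero. Now I lower the spring.

Request:
{"api": "carry_out", "payload": {
  "deltas": [
    {"claw": 255,"xyz": [0,0,0.012],"rotation": [0,0,0]},
    {"claw": 255,"xyz": [0,0,0.028],"rotation": [0,0,0]},
    {"claw": 255,"xyz": [0,0,0.044],"rotation": [0,0,0]},
    {"claw": 255,"xyz": [0,0,0.058],"rotation": [0,0,0]},
    {"claw": 255,"xyz": [0,0,0.068],"rotation": [0,0,0]},
    {"claw": 255,"xyz": [0,0,0.075],"rotation": [0,0,0]},
    {"claw": 255,"xyz": [0,0,0.079],"rotation": [0,0,0]},
    {"claw": 255,"xyz": [0,0,0.081],"rotation": [0,0,0]},
    {"claw": 255,"xyz": [0,0,0.081],"rotation": [0,0,0]},
    {"claw": 255,"xyz": [0,0,0.081],"rotation": [0,0,0]}
  ]
}}

```text
time_s: 8.3
ee_pos: [0.5761, -0.2214, 0.0983]
orientation: [0.66, 0.751, -0.0, -0.001]
ft_force: [0.2, -0.4, -1.5]
gripper_width: 0.506
```

Request:
{"api": "carry_out", "payload": {
  "deltas": [
    {"claw": 255,"xyz": [0,0,0.0005],"rotation": [0,0,0]},
    {"claw": 255,"xyz": [0,0,0.001],"rotation": [0,0,0]},
    {"claw": 255,"xyz": [0,0,0.0015],"rotation": [0,0,0]},
    {"claw": 255,"xyz": [0,0,0.002],"rotation": [0,0,0]},
    {"claw": 255,"xyz": [0,0,0.0025],"rotation": [0,0,0]},
    {"claw": 255,"xyz": [0,0,0.003],"rotation": [0,0,0]},
    {"claw": 255,"xyz": [0,0,0.003],"rotation": [0,0,0]},
    {"claw": 255,"xyz": [0,0,0.003],"rotation": [0,0,0]},
    {"claw": 255,"xyz": [0,0,0.003],"rotation": [0,0,0]},
    {"claw": 255,"xyz": [0,0,0.003],"rotation": [0,0,0]}
  ]
}}

```text
time_s: 9.3
ee_pos: [0.5761, -0.2214, 0.0953]
orientation: [0.66, 0.751, -0.0, -0.001]
ft_force: [-0.7, 1.2, -1.2]
gripper_width: 0.505
```

```bash
python3 - <<'E'
from h import *
im=save('side','s2.png');plan([.5757,-.2211,.0945],97.4)
im2=save('scene','s3.png')
print([robot.sense()['ft_force'].round(1)])
c=lambda i,x,y:cv2.resize(i[y:y+120,x:x+160,::-1],(400,300),interpolation=cv2.INTER_CUBIC)
cv2.imwrite('pics/c2.png',np.hstack([c(im,290,110),c(im2,60,220)]))
E
```

```text
t 9.35 tcp [ 0.5761 -0.2214  0.0952] F [-0.3 -0.3  0.4] w 0.51 q [-0.5   0.49 -0.09  0.99  0.    0.94]
xyz [ 0.0004 -0.0003  0.0007] rot [-0.05 -0.04  0.02]
[array([ 0.7,  0.6, -1.3])]
```

View pics/c2.png

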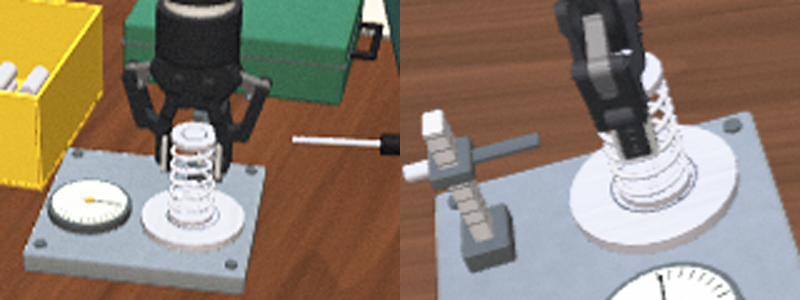

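The spring sits centred inside the engraved circle in both views, just about touching. I lower it 2 mm more and release.

Request:
{"api": "carry_out", "payload": {
  "deltas": [
    {"claw": 255,"xyz": [0,0,0.0005],"rotation": [0,0,0]},
    {"claw": 255,"xyz": [0,0,0.001],"rotation": [0,0,0]},
    {"claw": 255,"xyz": [0,0,0.0015],"rotation": [0,0,0]},
    {"claw": 255,"xyz": [0,0,0.002],"rotation": [0,0,0]},
    {"claw": 255,"xyz": [0,0,0.002],"rotation": [0,0,0]},
    {"claw": 255,"xyz": [0,0,0.002],"rotation": [0,0,0]},
    {"claw": 255,"xyz": [0,0,0.002],"rotation": [0,0,0]},
    {"claw": 255,"xyz": [0,0,0.002],"rotation": [0,0,0]},
    {"claw": 255,"xyz": [0,0,0.002],"rotation": [0,0,0]},
    {"claw": 255,"xyz": [0,0,0.002],"rotation": [0,0,0]}
  ]
}}

```text
time_s: 10.4
ee_pos: [0.5761, -0.2215, 0.0933]
orientation: [0.66, 0.751, -0.0, -0.0]
ft_force: [-1.3, 0.6, 4.5]
gripper_width: 0.505
```

Request:
{"api": "carry_out", "payload": {
  "deltas": [
    {"claw": 125,"xyz": [0,0,-0.0005],"rotation": [0,0,0]},
    {"claw": 115,"xyz": [0,0,-0.0005],"rotation": [0,0,0]},
    {"claw": 105,"xyz": [0,0,-0.0005],"rotation": [0,0,0]},
    {"claw": 90,"xyz": [0,0,-0.0005],"rotation": [0,0,0]},
    {"claw": 70,"xyz": [0,0,-0.0005],"rotation": [0,0,0]},
    {"claw": 40,"xyz": [0,0,-0.0005],"rotation": [0,0,0]},
    {"claw": 0,"xyz": [0,0,-0.0005],"rotation": [0,0,0]},
    {"claw": 0,"xyz": [0,0,-0.0005],"rotation": [0,0,0]},
    {"claw": 0,"xyz": [0,0,-0.0005],"rotation": [0,0,0]},
    {"claw": 0,"xyz": [0,0,-0.0005],"rotation": [0,0,0]}
  ]
}}

```text
time_s: 11.4
ee_pos: [0.5761, -0.2214, 0.0938]
orientation: [0.66, 0.751, -0.0, -0.0]
ft_force: [0.6, 0.6, -0.3]
gripper_width: 1.003
```

Request:
{"api": "carry_out", "payload": {
  "deltas": [
    {"claw": 0,"xyz": [0,0,-0.01],"rotation": [0,0,0]},
    {"claw": 0,"xyz": [0,0,-0.025],"rotation": [0,0,0]},
    {"claw": 0,"xyz": [0,0,-0.045],"rotation": [0,0,0]},
    {"claw": 0,"xyz": [0,0,-0.065],"rotation": [0,0,0]},
    {"claw": 0,"xyz": [0,0,-0.085],"rotation": [0,0,0]},
    {"claw": 0,"xyz": [0,0,-0.1],"rotation": [0,0,0]},
    {"claw": 0,"xyz": [0,0,-0.11],"rotation": [0,0,0]},
    {"claw": 0,"xyz": [0,0,-0.115],"rotation": [0,0,0]},
    {"claw": 0,"xyz": [0,0,-0.115],"rotation": [0,0,0]},
    {"claw": 0,"xyz": [0,0,-0.115],"rotation": [0,0,0]}
  ]
}}

```text
time_s: 12.4
ee_pos: [0.576, -0.2214, 0.2082]
orientation: [0.66, 0.751, -0.0, -0.001]
ft_force: [-0.5, -0.3, -0.1]
gripper_width: 0.996
```

```bash
python3 - <<'E'
from h import *
W=camera_info('wrist')
im0=save('wrist','w4.png')
im=save('side','s4.png');im2=save('scene','s5.png')
print(proj(W,[.5757,-.2211,.13],True),proj(W,[.5757,-.2211,.04],True),proj(W,[.5824,-.2726,.102],True))
plan([.5757,-.2211,.15],97.4)
c=lambda i,x,y:cv2.resize(i[y:y+75,x:x+100,::-1],(400,300),interpolation=cv2.INTER_CUBIC)
d=lambda i:i[160:460,120:520,::-1]
cv2.imwrite('pics/c3.png',np.vstack([np.hstack([c(im,320,125),c(im2,75,235)]),np.hstack([cv2.resize(im0,(400,300))[:,:,::-1],d(im0)])]))
E
```

```text
[318.51993387 260.72148172] [318.29841749 221.92092566] [318.35082366 312.23979869]
t 12.55 tcp [ 0.576  -0.2214  0.2082] F [-0.2 -0.9 -0. ] w 0.998 q [-0.5   0.43  0.13  1.27  0.    0.94]
xyz [ 0.0003 -0.0002  0.0582] rot [-0.09 -0.07  0.02]
```

View pics/c3.png

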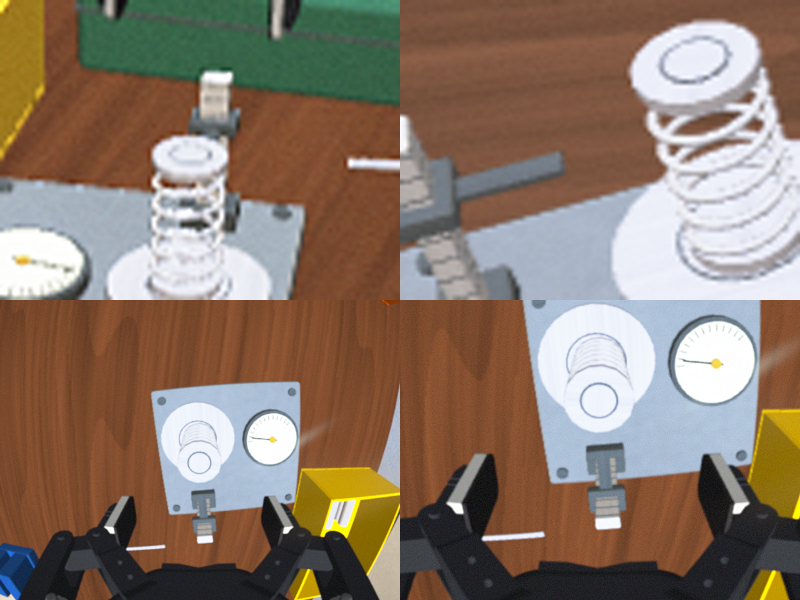

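The spring stands upright and centred: its top is at wrist (319,260), against a predicted (318.5,260.7). Next I zoom in on the pointer tip to get its height.

```bash
python3 - <<'E'
from h import *
def c(f,x,y): return cv2.resize(cv2.imread('pics/'+f)[y:y+25,x:x+40],(400,250),interpolation=cv2.INTER_CUBIC)
w=cv2.resize(cv2.imread('pics/w4.png')[290:340,300:350],(300,300),interpolation=cv2.INTER_CUBIC)
t=np.hstack([c('scene.png',90,262),c('side.png',355,150)])
b=np.hstack([w,np.zeros((300,500,3),np.uint8)])
cv2.imwrite('pics/c4.png',np.vstack([t,b]))
E
```

```text
(no output)
```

View pics/c4.png

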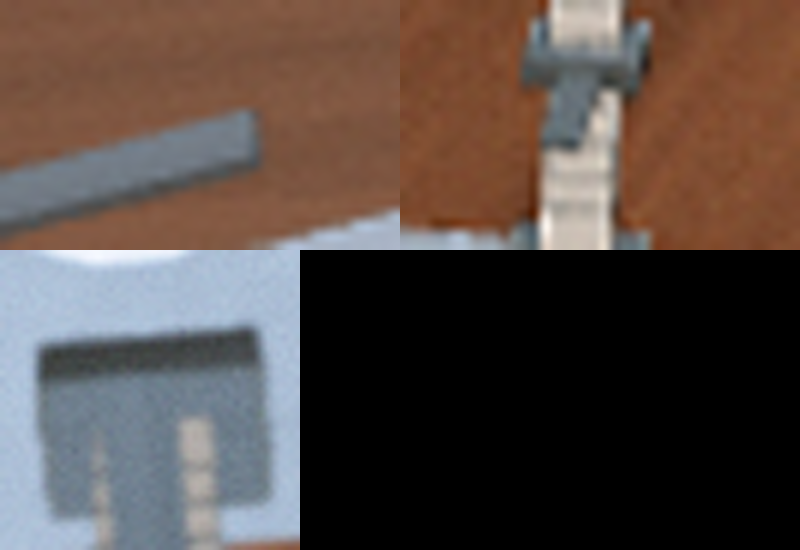

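Pointer tip, end of the top face: scene (115.0,274.7), side (371.2,163.3). In the wrist view the pointer merges with the post foot behind it, so I don't use that.

```bash
python3 - <<'E'
from h import *
S,D=camera_info('scene'),camera_info('side')
for a in [(115,274.7),(115,275.4)]:
  for b in [(371.2,163.3),(371.2,162.6)]:
    p,e=tri([ray(S,*a),ray(D,*b)]); print(p.round(4),e,np.hypot(*(p[:2]-[.5757,-.2211])).round(4))
# best z with horizontal distance to the axis forced to 52 mm
from scipy.optimize import least_squares
for pc in ([.5757,-.2211],[.5765,-.2215]):
  f=lambda q:np.r_[proj(S,[pc[0]+.052*np.sin(q[0]),pc[1]-.052*np.cos(q[0]),q[1]])-[115,274.7],proj(D,[pc[0]+.052*np.sin(q[0]),pc[1]-.052*np.cos(q[0]),q[1]])-[371.2,163.3]]
  r=least_squares(f,[.15,.1]);print('yaw',np.degrees(r.x[0]),'ztop',r.x[1],r.fun.round(2))
# residuals at known plate center/spring top, to show calibration bias
print(proj(S,[.5757,-.2211,.04])-[161.4,292.4],proj(D,[.5757,-.2211,.04])-[366.9,195.7])
# spring top now in place: scene px (699-400)/4.. , side
a=(75+(697-400)/4-.4,235+60/4-.4);b=(320+190/4-.4,125+155/4-.4)
print(tri([ray(S,*a),ray(D,*b)]))
E
```

```text
[ 0.5865 -0.2722  0.099 ] [np.float64(1.0), np.float64(1.0)] 0.0522
[ 0.587  -0.2723  0.1002] [np.float64(1.6), np.float64(1.6)] 0.0524
[ 0.5869 -0.2726  0.0984] [np.float64(1.3), np.float64(1.3)] 0.0527
[ 0.5874 -0.2727  0.0996] [np.float64(2.0), np.float64(2.0)] 0.0529
yaw 12.204322110549894 ztop 0.09870845954702753 [-0.26 -0.26 -0.37  0.48]
yaw 11.162943051356859 ztop 0.09839848250533326 [-0.62 -0.11 -0.24  0.49]
[-0.24266989 -0.43496085] [-0.09015672 -0.05574834]
(array([ 0.57758106, -0.21932198,  0.12999893]), [np.float64(0.2), np.float64(0.2)])
```

Pointer top face is at z ≈ 0.0988, so the tip centre is ≈ 0.0975. The check on the spring top gives 0.130, as expected. I close the fingers and come down to just above the top, which is at 0.1296.

Request:
{"api": "carry_out", "payload": {
  "deltas": [
    {"claw": 255,"xyz": [0.0005,0,0],"rotation": [0,0,0]},
    {"claw": 255,"xyz": [0.0005,0,0],"rotation": [0,0,0]},
    {"claw": 255,"xyz": [0.0005,0,0],"rotation": [0,0,0]},
    {"claw": 255,"xyz": [0.0005,0,0],"rotation": [0,0,0]},
    {"claw": 255,"xyz": [0.0005,0,0],"rotation": [0,0,0]},
    {"claw": 255,"xyz": [0.0005,0,0.01],"rotation": [0,0,0]},
    {"claw": 255,"xyz": [0.0005,0,0.025],"rotation": [0,0,0]},
    {"claw": 255,"xyz": [0.0005,0,0.04],"rotation": [0,0,0]},
    {"claw": 255,"xyz": [0.0005,0,0.05],"rotation": [0,0,0]},
    {"claw": 255,"xyz": [0.0005,0,0.05],"rotation": [0,0,0]}
  ]
}}

```text
time_s: 13.55
ee_pos: [0.5752, -0.2205, 0.1566]
orientation: [0.66, 0.751, -0.0, -0.002]
ft_force: [-0.3, -0.4, 0.6]
gripper_width: -0.001
```

Request:
{"api": "carry_out", "payload": {
  "deltas": [
    {"claw": 255,"xyz": [0,0,0.003],"rotation": [0,0,0]},
    {"claw": 255,"xyz": [0,0,0.006],"rotation": [0,0,0]},
    {"claw": 255,"xyz": [0,0,0.01],"rotation": [0,0,0]},
    {"claw": 255,"xyz": [0,0,0.014],"rotation": [0,0,0]},
    {"claw": 255,"xyz": [0,0,0.017],"rotation": [0,0,0]},
    {"claw": 255,"xyz": [0,0,0.02],"rotation": [0,0,0]},
    {"claw": 255,"xyz": [0,0,0.022],"rotation": [0,0,0]},
    {"claw": 255,"xyz": [0,0,0.022],"rotation": [0,0,0]},
    {"claw": 255,"xyz": [0,0,0.022],"rotation": [0,0,0]},
    {"claw": 255,"xyz": [0,0,0.022],"rotation": [0,0,0]}
  ]
}}

```text
time_s: 14.55
ee_pos: [0.5752, -0.2205, 0.1349]
orientation: [0.66, 0.751, -0.0, -0.002]
ft_force: [-0.1, 0.8, 4.0]
gripper_width: -0.0
```

```bash
python3 -c "
from h import *
for i in range(5):
  capture('scene');print(robot.sense()['ft_force'].round(1))
plan([.5762,-.2210,.1055],97.4)"
```

```text
[-0.3 -0.2  3.6]
[-1.   0.9  5. ]
[-0.1 -0.   3.6]
[0.7 0.1 4.3]
[0.6 0.5 4.2]
t 14.8 tcp [ 0.5751 -0.2205  0.1347] F [0.6 0.5 4.2] w -0.003 q [-0.5   0.47 -0.02  1.09  0.    0.94]
xyz [-0.0007  0.0011  0.0292] rot [-0.2  -0.14  0.02]
```

Contact gives about 4.1 N at TCP z 0.1348, so the fingertip offset of about 8 mm holds. I press down slowly, stopping about 1 mm above the target.

Request:
{"api": "carry_out", "payload": {
  "deltas": [
    {"claw": 255,"xyz": [0,0,0.002],"rotation": [0,0,0]},
    {"claw": 255,"xyz": [0,0,0.005],"rotation": [0,0,0]},
    {"claw": 255,"xyz": [0,0,0.009],"rotation": [0,0,0]},
    {"claw": 255,"xyz": [0,0,0.013],"rotation": [0,0,0]},
    {"claw": 255,"xyz": [0,0,0.017],"rotation": [0,0,0]},
    {"claw": 255,"xyz": [0,0,0.021],"rotation": [0,0,0]},
    {"claw": 255,"xyz": [0,0,0.024],"rotation": [0,0,0]},
    {"claw": 255,"xyz": [0,0,0.0265],"rotation": [0,0,0]},
    {"claw": 255,"xyz": [0,0,0.028],"rotation": [0,0,0]},
    {"claw": 255,"xyz": [0,0,0.028],"rotation": [0,0,0]}
  ]
}}

```text
time_s: 15.8
ee_pos: [0.5753, -0.2205, 0.1071]
orientation: [0.66, 0.751, -0.0, -0.002]
ft_force: [-1.8, 1.8, 13.5]
gripper_width: 0.002
```

```bash
python3 - <<'E'
from h import *
F=[]
for i in range(4):
  im=save('side','p.png') if i==0 else None
  if i==1: im2=save('scene','p2.png')
  if i>1: capture('wrist')
  if i==0: a=im
  F.append(robot.sense()['ft_force'][2])
print(np.mean(F),F)
S,D=camera_info('scene'),camera_info('side')
for z in(.0975,):print('pred top centre',proj(S,[.5765,-.221,z]),proj(D,[.5765,-.221,z]))
c=lambda i,x,y:cv2.resize(i[y:y+50,x:x+66,::-1],(400,300),interpolation=cv2.INTER_CUBIC)
e=lambda f,x,y:c(cv2.imread('pics/'+f)[:,:,::-1],x,y)
cv2.imwrite('pics/c5.png',np.vstack([np.hstack([c(a,335,145),c(im2,100,245)]),np.hstack([c(a,300,165),c(im2,135,310)])]))
plan([.5762,-.2210,.1055],97.4)
E
```

```text
12.782697775182688 [np.float64(12.676838360134882), np.float64(12.470822530299637), np.float64(13.752146510355946), np.float64(12.230983699940289)]
pred top centre [152.76989834 265.63693939] [367.26903758 175.22649916]
t 16.0 tcp [ 0.5752 -0.2205  0.1073] F [-2.   2.2 12.2] w -0.002 q [-0.5   0.48 -0.07  1.02  0.    0.94]
xyz [-0.0006  0.0009  0.0018] rot [-0.15 -0.11  0.02]
```

View pics/c5.png

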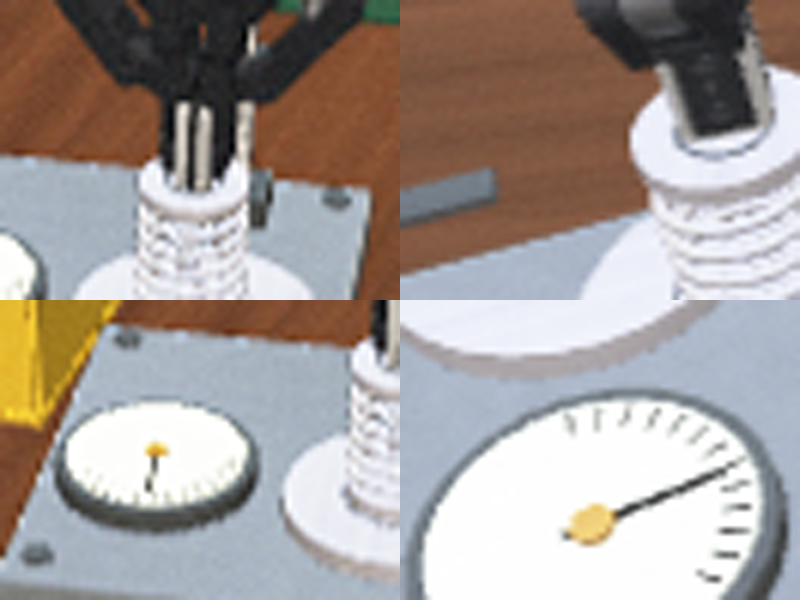

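The side and scene crops show the closed fingers pressing the top disc on centre, with the spring straight and the needle well round the dial. The ring centre at scene ≈ (152.7,265.3) puts the top at z ≈ 0.0985. The fingertips put it at 0.0992. I go down 1.5 mm more and hold there for over 2 s.

Request:
{"api": "carry_out", "payload": {
  "deltas": [
    {"claw": 255,"xyz": [0,0,0.0008],"rotation": [0,0,0]},
    {"claw": 255,"xyz": [0,0,0.0015],"rotation": [0,0,0]},
    {"claw": 255,"xyz": [0,0,0.0015],"rotation": [0,0,0]},
    {"claw": 255,"xyz": [0,0,0.0015],"rotation": [0,0,0]},
    {"claw": 255,"xyz": [0,0,0.0015],"rotation": [0,0,0]},
    {"claw": 255,"xyz": [0,0,0.0015],"rotation": [0,0,0]},
    {"claw": 255,"xyz": [0,0,0.0015],"rotation": [0,0,0]},
    {"claw": 255,"xyz": [0,0,0.0015],"rotation": [0,0,0]},
    {"claw": 255,"xyz": [0,0,0.0015],"rotation": [0,0,0]},
    {"claw": 255,"xyz": [0,0,0.0015],"rotation": [0,0,0]}
  ]
}}

```text
time_s: 17.0
ee_pos: [0.5753, -0.2205, 0.1063]
orientation: [0.66, 0.751, -0.0, -0.001]
ft_force: [-3.0, 1.6, 12.8]
gripper_width: -0.001
```

Request:
{"api": "carry_out", "payload": {
  "deltas": [
    {"claw": 255,"xyz": [0,0,0],"rotation": [0,0,0]},
    {"claw": 255,"xyz": [0,0,0],"rotation": [0,0,0]},
    {"claw": 255,"xyz": [0,0,0],"rotation": [0,0,0]},
    {"claw": 255,"xyz": [0,0,0],"rotation": [0,0,0]},
    {"claw": 255,"xyz": [0,0,0],"rotation": [0,0,0]},
    {"claw": 255,"xyz": [0,0,0],"rotation": [0,0,0]},
    {"claw": 255,"xyz": [0,0,0],"rotation": [0,0,0]},
    {"claw": 255,"xyz": [0,0,0],"rotation": [0,0,0]},
    {"claw": 255,"xyz": [0,0,0],"rotation": [0,0,0]},
    {"claw": 255,"xyz": [0,0,0],"rotation": [0,0,0]}
  ]
}}

```text
time_s: 18.0
ee_pos: [0.5754, -0.2205, 0.1069]
orientation: [0.66, 0.751, -0.0, -0.001]
ft_force: [-2.9, 1.5, 12.9]
gripper_width: -0.004
```

```bash
python3 - <<'E'
from h import *
save('scene','hold.png');F=[robot.sense()['ft_force'][2]]
for i in range(6): capture('scene');F.append(robot.sense()['ft_force'][2])
print(np.mean(F));plan([.5757,-.2211,.15],97.4)
E
```

```text
13.112443672092377
t 18.35 tcp [ 0.5754 -0.2206  0.1068] F [-3.   1.4 12.5] w 0.002 q [-0.5   0.48 -0.07  1.02 -0.    0.94]
xyz [-0.0005  0.0002 -0.0432] rot [-0.09 -0.06  0.03]
```

The TCP crept up slightly under load, so I press about 1 mm more and hold again.

Request:
{"api": "carry_out", "payload": {
  "deltas": [
    {"claw": 255,"xyz": [0,0,0.001],"rotation": [0,0,0]},
    {"claw": 255,"xyz": [0,0,0.002],"rotation": [0,0,0]},
    {"claw": 255,"xyz": [0,0,0.002],"rotation": [0,0,0]},
    {"claw": 255,"xyz": [0,0,0.002],"rotation": [0,0,0]},
    {"claw": 255,"xyz": [0,0,0.002],"rotation": [0,0,0]},
    {"claw": 255,"xyz": [0,0,0.002],"rotation": [0,0,0]},
    {"claw": 255,"xyz": [0,0,0.002],"rotation": [0,0,0]},
    {"claw": 255,"xyz": [0,0,0.002],"rotation": [0,0,0]},
    {"claw": 255,"xyz": [0,0,0.002],"rotation": [0,0,0]},
    {"claw": 255,"xyz": [0,0,0.002],"rotation": [0,0,0]}
  ]
}}

```text
time_s: 19.35
ee_pos: [0.5754, -0.2206, 0.1054]
orientation: [0.66, 0.751, -0.0, -0.001]
ft_force: [-3.0, 1.4, 13.9]
gripper_width: -0.001
```

```bash
python3 - <<'E'
from h import *
Z=[];F=[]
for i in range(28):
    capture('scene');s=robot.sense();Z.append(s['ee_pos'][2]);F.append(s['ft_force'][2])
print(np.mean(Z),np.min(Z),np.max(Z),np.mean(F));save('scene','hold2.png')
plan([.5757,-.2211,.15],97.4)
E
```

```text
0.10542017593156436 0.1053802875336228 0.10544396891938648 13.438585240188587
t 20.8 tcp [ 0.5753 -0.2206  0.1054] F [-3.4  2.6 13.6] w 0.001 q [-0.5   0.48 -0.07  1.02 -0.    0.94]
xyz [-0.0005  0.0002 -0.0446] rot [-0.07 -0.04  0.02]
```

```bash
python3 - <<'E'
from h import *
S=camera_info('scene');u=lambda f:cv2.resize(cv2.imread('pics/'+f),None,fx=8,fy=8,interpolation=cv2.INTER_CUBIC)
A,B,C=u('s5.png'),u('hold2.png'),u('p2.png')
# left rim+lower rim of the top disc in s5: disc ctr ~ (149,250), radius ~ 16 px
x0,y0,w,h=131,248,12,14
T=A[y0*8:(y0+h)*8,x0*8:(x0+w)*8]
for I in(C,B):
    r=cv2.matchTemplate(I[250*8:290*8,115*8:165*8],T,cv2.TM_CCOEFF_NORMED);_,m,_,l=cv2.minMaxLoc(r)
    print('shift',l[0]/8+115-x0,l[1]/8+250-y0,m)
p=lambda z:proj(S,[.5565,-.221,z])
for z in(.1,.099,.098,.097,.096):print(z,p(z)-p(.1296))
E
```

```text
shift 5.0 15.5 0.9155957102775574
shift 5.25 16.5 0.914749026298523
0.1 [ 4.60925423 15.00100638]
0.099 [ 4.76022965 15.49236204]
0.098 [ 4.91090482 15.98274057]
0.097 [ 5.06128066 16.47214487]
0.096 [ 5.21135804 16.96057786]
```

The image shift puts the held top at about 0.097, which agrees with 0.0974 from the TCP and with the mark at about 0.0973. It has been held for about 2.3 s, so I let the spring up straight.

Request:
{"api": "carry_out", "payload": {
  "deltas": [
    {"claw": 255,"xyz": [0,0,-0.002],"rotation": [0,0,0]},
    {"claw": 255,"xyz": [0,0,-0.005],"rotation": [0,0,0]},
    {"claw": 255,"xyz": [0,0,-0.009],"rotation": [0,0,0]},
    {"claw": 255,"xyz": [0,0,-0.013],"rotation": [0,0,0]},
    {"claw": 255,"xyz": [0,0,-0.017],"rotation": [0,0,0]},
    {"claw": 255,"xyz": [0,0,-0.021],"rotation": [0,0,0]},
    {"claw": 255,"xyz": [0,0,-0.025],"rotation": [0,0,0]},
    {"claw": 255,"xyz": [0,0,-0.028],"rotation": [0,0,0]},
    {"claw": 255,"xyz": [0,0,-0.031],"rotation": [0,0,0]},
    {"claw": 255,"xyz": [0,0,-0.034],"rotation": [0,0,0]}
  ]
}}

```text
time_s: 21.8
ee_pos: [0.5753, -0.2205, 0.1392]
orientation: [0.66, 0.751, -0.0, -0.001]
ft_force: [0.8, 0.3, -0.2]
gripper_width: -0.0
```

Request:
{"api": "carry_out", "payload": {
  "deltas": [
    {"claw": 255,"xyz": [0,0,-0.004],"rotation": [0,0,0]},
    {"claw": 255,"xyz": [0,0,-0.01],"rotation": [0,0,0]},
    {"claw": 255,"xyz": [0,0,-0.02],"rotation": [0,0,0]},
    {"claw": 255,"xyz": [0,0,-0.035],"rotation": [0,0,0]},
    {"claw": 255,"xyz": [0,0,-0.05],"rotation": [0,0,0]},
    {"claw": 255,"xyz": [0,0,-0.065],"rotation": [0,0,0]},
    {"claw": 255,"xyz": [0,0,-0.075],"rotation": [0,0,0]},
    {"claw": 255,"xyz": [0,0,-0.08],"rotation": [0,0,0]},
    {"claw": 255,"xyz": [0,0,-0.08],"rotation": [0,0,0]},
    {"claw": 255,"xyz": [0,0,-0.08],"rotation": [0,0,0]}
  ]
}}

```text
time_s: 22.8
ee_pos: [0.5753, -0.2205, 0.2188]
orientation: [0.66, 0.751, -0.0, -0.001]
ft_force: [-0.4, 0.1, 0.1]
gripper_width: 0.003
```

```bash
python3 - <<'E'
from h import *
a=save('side','f1.png');b=save('scene','f2.png')
c=lambda i,x,y:cv2.resize(i[y:y+120,x:x+160,::-1],(400,300),interpolation=cv2.INTER_CUBIC)
cv2.imwrite('pics/c6.png',np.hstack([c(a,290,110),c(b,60,235)]))
plan([.5757,-.2211,.2],97.4)
E
```

```text
t 22.9 tcp [ 0.5752 -0.2204  0.2186] F [ 0.2 -1.  -0.8] w -0.003 q [-0.5   0.43  0.15  1.3  -0.    0.94]
xyz [-0.0007  0.0005  0.0186] rot [-0.13 -0.09  0.03]
```

View pics/c6.png

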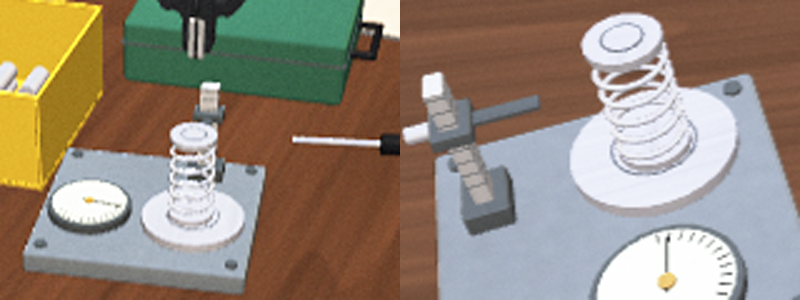

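The spring stands upright and full height in the engraved circle. The needle is back near zero and the gripper is clear.

```bash
python3 -c "
from h import *
sign_off()"
```

```text
the job is handed in; nothing more can be done
```

I stood the tall steel spring in the engraved circle of the tester's plate, pressed it down to the pointer, held it, let it up and handed the job in at about 23 s of the 54 s.

- **Hold:** The top was held for about 2.3 s at z ≈ 97.4 mm from the fingertip position and ≈ 97 mm from the image shift. I measured the pointer tip at ≈ 97.3 mm, good to about 1 mm. The force was about 13.4 N, within the 10–15 N expected.
- **Before that hold:** The arm first rested for about 2.5 s roughly 1–2 mm higher, because it gives a little under load.
- **Final check:** The last pictures show the spring upright, full height and centred, with the needle back near zero and the gripper about 80 mm clear of it.
- **Disagreements:**
  - The force read about 0.5–1 N below what the stated stiffness predicts for that height, which could mean the top was 2–3 mm higher than the other two measures say.
  - The pointer's direction came out near 12°, against 7° from the dial. This had no effect on the job.
  - I could not use the wrist camera to check the tip height, because the pointer merged with the post foot in that view.

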